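# Seat the red-capped medicine jar in the label reader

## Robot

A 6-joint arm with a two-finger parallel gripper is mounted at the origin on the work surface. World frame = base frame: x ahead of the robot, y to its left, z up, the work surface at z = 0. Lengths are in m, angles in degrees, forces in N, time in s.
With the tool pointing down it reaches from about 0.275 to 0.775 m from the base axis. Payload 14.6 kg.
Tool frame: the origin (TCP) lies on the centre line of the jaws, within the pads' length; the fingertips stand 22 mm ahead of it and the grasp point (between the pads) lies 3 mm ahead of it; z points along the fingers, y is the line along which they close (so a half turn about z gives the same grasp; the last joint's range is limited). The gripper opens to 85 mm and grips with 20 to 120 N. Pads are 22 mm wide; open, the fingers measure 114 mm over their backs; the gripper's body (76 mm by 85 mm) begins 54 mm behind the grasp point. The pads swing forward as they close: fully open they stand 13 mm farther back than shut.
Start: joints at [-79.773, 15.075, -2.767, 72.158, 0, 81.102], TCP at [0.172, -0.496, 0.253] pointing down, gripper open.
Joint ranges: [-151.79, 151.79], [-50.71, 97.33], [-67.44, 78.34], [-121.81, 120.89], [-77.56, 73.72], [-180, 180]. Speed limits (degrees/s): [108.29, 108.29, 147.25, 159.86, 180, 180].

## Interface

Orientations are given as [roll, pitch, yaw] about the fixed x, y, z axes, in that order (R = Rz(yaw) Ry(pitch) Rx(roll)).
In Python, from workcell import arm gives the robot as it stands.
- The arm moves only by the shell command python3 -m inch 'ROWS' [OPENING] [FORCE]. ROWS is JSON, a list of rows, each an object with "offset": the shift along the tool's x, y, z each as a share of 0.08 m, from -1 to 1, a list of three; "delta_rot": the turn, a rotation vector about the tool's x, y, z each as a share of 4 degrees, from -1 to 1, a list of three. A call has 1 to 20 rows; each row shifts and turns the commanded pose from where the row before left it, along the tool's axes as they then stand; what a row does not reach is not made up. A row lasts 1/8 s, in which the tool goes at most 62.5 mm and 10.7 degrees, less where a joint would pass 70% of its speed; a pose out of reach is approached as far as the arm can. A call with a number of a shift or a turn outside -1 to 1 is refused whole. A call with a gripper value outside its range is refused whole. OPENING is the gripper's target within -1 to 1 (shut at 1, half-way at 0, fully open at -1), set as the call begins (- or left out, the last holds). The fingers move at their own pace and stop on an object; FORCE is the grip in N (left out, the last holds). Time passes only in rows, so rows that do not move let the fingers close. It gives the time, the measured TCP pose, the force, the opening and the grip force at its end, in the units of the state.
- arm.get_state(): the state, without advancing time (a new reading comes with each control period).
- arm.read_camera(name): name is "scene" or "top" or "wrist"; returns a dict with "img" (384x512x3 uint8, red, green, blue), "K" (3x3 intrinsics, pixels), "k1" (the pictures are not rectified: a ray, as slopes to the right and down, at radius r is drawn at 1 + k1 r^2 times it, then the intrinsics apply), "R" (3x3) and "t" (3): a world point X has camera coordinates R X + t. Camera axes: x right, y down, z forward; pixel columns grow to the right and rows downward; lengths in m; the calibration is good to about 2 mm. A picture is of the moment at which its call begins. There is no depth.
- arm.close_job(): hands the job in; it is judged then, once.
Trained networks look in a picture, given as the dict that the camera call returned (one of the last four; its "shot" number tells which), for a name from the list of things; names that differ only in an ending like _2 or _b are one class to them, and where a whole thing is asked for, a point or a joint stands for the part that bears it (a point fixed in the world has none). Each returns a list of dicts, best first, with "score" (0 to 1); they miss things now and then, are a little off and sometimes report something else, mostly with a low value. They report only what shows in the picture. A call takes as long as a camera call. They do not tell look-alikes from the thing itself.
- arm.look_for(picture, query): "centre" ([x, y, z] in m, in world coordinates, good to about 4 mm: the middle of the surface that is visible of it).
- arm.silhouettes(picture, query): "mask" (384x512 bool, what is visible of it).
The state is a dict: "t": time; "qpos": joint angles; "joint_velocities": joint speeds; "joint_efforts": joint torques, N m; "eef_pos": TCP position; "eef_rot": TCP orientation; "ft_force": force on the tool from outside, world axes, zero at the start; "wrist_torque": the same for the moment, N m; "gripper_width": opening from 0.0 (shut) to 1.0 (fully open); "finger_force": force on a finger pad.
Only numpy, scipy, OpenCV 4.12 (cv2) and the standard library are available. Lean on these libraries where they do the work, as an engineer would, in place of code of your own. Each camera call takes 0.05 s, during which the arm holds its last target. There are 200 camera calls.

## Task

Push the red-capped medicine jar along the bench into the V-shaped rest of the label reader until it stands upright, centred against both faces of the V, then let go of it. Slide it, do not lift it off the bench, and leave the blue-capped and white-capped jars where they stand.

Things in the scene. Friction and masses are not known exactly. Their poses are not given: they have to be found in the camera images.
- red_jar_centre (a point): Centre (half-way up, 27 mm above the bench) of the jar to push: upright closed amber jar with red cap, a plain cylinder 56 mm in diameter and 54 mm tall, about 120 g, loose on the steel bench. z is up; yaw has no meaning. Up to 130 mm to either side of the V's middle line; no other jar is in its straight way to the V.
- v_rest (a point): Where a seated jar's centre lies (27 mm up) in the label reader's V: two blue walls (72 long, 12 thick, 28 high) before a low white box (52 high, begins 55 mm past this point). Its x axis points into the V along its middle line, z up. Faces at 45 degrees to x, apex 40 mm past this point; mouth 100 mm wide, open to the robot; no floor in the V. Jars start 150 to 215 mm out from here along -x.
- blue_jar_centre (a point): Centre (half-way up) of a bystander jar, the same size and shape but with a blue cap; leave it where it stands.
- white_jar_centre (a point): Centre (half-way up) of a bystander jar, the same size and shape but with a white cap; leave it where it stands.
Not all that is in view belongs to the job. Leave any yellow look-alike of the part that bears v_rest alone. What is shaped like the part that bears red_jar_centre but pink is not meant.

How it is judged:
By the outcome, as a careful person would: the job done as asked, in the order asked, and still so for the second after the job is handed in, with the robot touching nothing.
It also fails if it takes over 34 s, if anything falls off the work surface, if the arm or the gripper's body presses on something with over 40 N, if the wrist force passes 120 N, or if a joint passes its speed limit or range.

## Working session

There is one attempt and no reset: what is moved stays moved. The work goes in short steps, Python scripts to look and compute and a shell command to move; the robot and the scene stay as the last step left them, time stands still between calls to the robot, and variables do not carry over. Pictures are saved under pics/ and viewed, at most 10 in all, crops included, and the job is handed in when it is done.

```bash
mkdir -p pics; cat > h.py <<'E'
import numpy as np, cv2
from workcell import arm
def save(p,n): cv2.imwrite('pics/'+n,cv2.cvtColor(p['img'],cv2.COLOR_RGB2BGR))
def proj(p,X):
    c=np.array(p['R'])@np.array(X)+np.array(p['t']); s=c[:2]/c[2]; s=s*(1+p['k1']*(s@s)); K=np.array(p['K']); return K[:2,:2]@s+K[:2,2]
def ray(p,uv):
    K=np.array(p['K']); d=np.linalg.solve(K[:2,:2],np.array(uv)-K[:2,2]); s=d.copy()
    for _ in range(20): s=d/(1+p['k1']*(s@s))
    R=np.array(p['R']); return -R.T@np.array(p['t']), R.T@np.array([s[0],s[1],1])
def onz(p,uv,z):
    o,d=ray(p,uv); return o+d*(z-o[2])/d[2]
def tri(a,ua,b,ub):
    A=np.zeros((3,3));v=np.zeros(3)
    for p,u in((a,ua),(b,ub)):
        o,d=ray(p,u);d=d/np.linalg.norm(d);M=np.eye(3)-np.outer(d,d);A+=M;v+=M@o
    return np.linalg.solve(A,v)
E
python3 - <<'E'
from h import *
s=arm.get_state();print(s['eef_pos'],s['eef_rot'],s['t'])
for n in('scene','top'):
    p=arm.read_camera(n);save(p,n+'0.png')
    for q in('red_jar_centre','blue_jar_centre','white_jar_centre','v_rest'):
        for r in arm.look_for(p,q):
            print(n,q,round(r['score'],2),np.round(r['centre'],3),proj(p,r['centre']).round())
E
```

```text
[ 0.17197557 -0.49577205  0.25283223] [-1.79942621e+02 -9.04651082e-03  1.91261182e+01] 0.0
scene red_jar_centre 0.89 [ 0.579 -0.273  0.054] [129. 266.]
scene red_jar_centre 0.57 [ 0.506 -0.197  0.048] [146. 219.]
scene blue_jar_centre 0.82 [ 0.474 -0.083  0.049] [186. 181.]
scene white_jar_centre 0.63 [0.531 0.036 0.046] [249. 169.]
scene v_rest 0.86 [ 0.786 -0.118  0.052] [294. 289.]
scene v_rest 0.79 [0.764 0.12  0.052] [369. 205.]
top red_jar_centre 0.93 [ 0.49  -0.187  0.052] [325. 234.]
top red_jar_centre 0.75 [ 0.565 -0.264  0.054] [360. 199.]
top blue_jar_centre 0.72 [ 0.456 -0.066  0.052] [267. 251.]
top white_jar_centre 0.77 [0.515 0.052 0.05 ] [211. 223.]
top v_rest 0.76 [ 0.762 -0.103  0.05 ] [282. 112.]
top v_rest 0.76 [0.743 0.142 0.049] [171. 120.]
```

View pics/scene0.png

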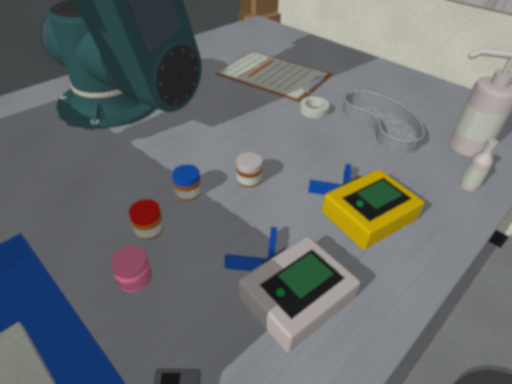

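View pics/top0.png

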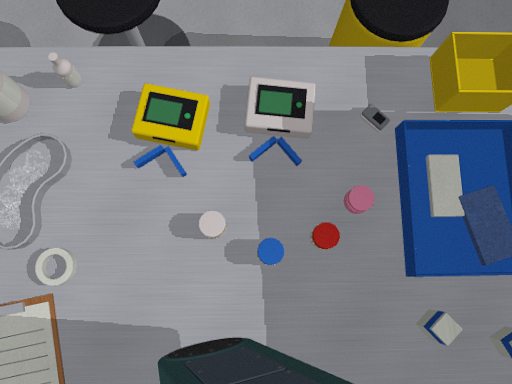

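The target is the red cap at scene (146,219) and top (326,235). The pink look-alike is at scene (132,268) and top (360,199), so it's ruled out by colour. The blue jar is at top (270,251) and the white one at (211,224). The white reader's V apex is near top (277,140). The yellow reader at (171,117) is a decoy. The two views differ by about 18 mm, so I'll check that with my own triangulation.

```bash
cat >> h.py <<'E'
def redcap(p):
    h=cv2.cvtColor(p['img'],cv2.COLOR_RGB2HSV).astype(int)
    m=(((h[...,0]<6)|(h[...,0]>174))&(h[...,1]>200)&(h[...,2]>60)).astype(np.uint8)
    n,l,s,c=cv2.connectedComponentsWithStats(m); i=1+np.argmax(s[1:,4]); return c[i],s[i]
E
python3 - <<'E'
from h import *
P={}
for n in('scene','top'):
    p=P[n]=arm.read_camera(n); c,s=redcap(p); print(n,c,s,onz(p,c,.054).round(4),'cam',(-np.array(p['R']).T@p['t']).round(3),p['k1'])
    img=p['img'].astype(int)
    x,y=(225,210) if n=='scene' else (235,90)
    crop=p['img'][y:y+90,x:x+90]
    cv2.imwrite('pics/c_%s.png'%n,cv2.cvtColor(cv2.resize(crop,(540,540),interpolation=cv2.INTER_CUBIC),cv2.COLOR_RGB2BGR))
p=arm.read_camera('wrist');save(p,'w0.png');print((-np.array(p['R']).T@p['t']).round(3),np.array(p['R']).round(2),np.array(p['K']).round(0))
for n in P: print(n,'base axis proj',proj(P[n],[0,0,0]),proj(P[n],arm.get_state()['eef_pos']))
im=np.hstack([cv2.imread('pics/c_scene.png'),cv2.imread('pics/c_top.png')]);cv2.imwrite('pics/c.png',cv2.resize(im,(800,400)))
E
```

```text
scene [144.20634921 212.39329806] [130 201  29  24 567] [ 0.4959 -0.1928  0.054 ] cam [ 0.956 -0.387  0.533] -0.0024858311738839224
top [325.5        235.49810606] [313 223  26  26 528] [ 0.4873 -0.1877  0.054 ] cam [ 0.416 -0.02   0.96 ] -0.032382922222850795
[ 0.242 -0.473  0.373] [[ 0.33 -0.94 -0.  ]
 [-0.9  -0.31  0.29]
 [-0.27 -0.09 -0.96]] [[331.   0. 253.]
 [  0. 331. 192.]
 [  0.   0.   1.]]
scene base axis proj [109.91780329 102.01984655] [-181.83415938  104.36490241]
top base axis proj [236.87676975 481.02283818] [552.54589265 425.30708835]
```

View pics/c.png

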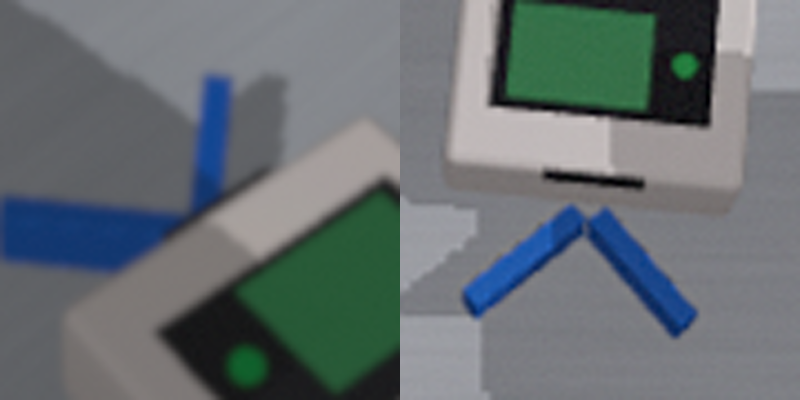

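The crop shows the white reader with its two blue walls: top-view arms end at about (252,158) and (297,162), with the apex near (278,139). Next I fit the V model to the blue masks.

```bash
cat >> h.py <<'E'
from scipy.optimize import minimize
def vpoly(p,q):
    x,y,a=q; c,s=np.cos(a),np.sin(a); out=[]
    for sg in(1,-1):
        d=np.array([-1,sg])/2**.5; n=np.array([1,sg])/2**.5   # along wall, outward
        pts=[]
        for u in(0,.072):
            for w in(0,.012):
                b=np.array([.04,0])+d*u+n*w
                for z in(0,.028): pts.append(proj(p,[x+c*b[0]-s*b[1],y+s*b[0]+c*b[1],z]))
        out.append(cv2.convexHull(np.float32(pts)))
    return out
def bluemask(p,box):
    h=cv2.cvtColor(p['img'],cv2.COLOR_RGB2HSV).astype(int)
    m=((h[...,0]>100)&(h[...,0]<125)&(h[...,1]>150)).astype(np.uint8)
    o=np.zeros_like(m);x,y,w,hh=box;o[y:y+hh,x:x+w]=m[y:y+hh,x:x+w];return o
def fit(views,q0):
    def cost(v):
        q=[q0[0]+v[0]/1000,q0[1]+v[1]/1000,q0[2]+v[2]/57.3];t=0
        for p,m,vis in views:
            r=np.zeros((384*4,512*4),np.uint8)
            for h in vpoly(p,q): cv2.fillConvexPoly(r,np.int32(np.round((h+.5)*64)),255,shift=4)
            r=cv2.resize(r,(512,384),interpolation=cv2.INTER_AREA)/255.
            t+=np.abs(r-m)[vis].sum()/m.sum()
        return t
    best=min((minimize(cost,s,method='Nelder-Mead',options=dict(initial_simplex=np.array(s)+np.array([[0,0,0],[10,0,0],[0,10,0],[0,0,10]]),xatol=.05,fatol=1e-4)) for s in([0,0,0],[8,-5,-5])),key=lambda r:r.fun)
    return np.array([q0[0]+best.x[0]/1000,q0[1]+best.x[1]/1000,np.degrees(q0[2])+best.x[2]]),best.fun
E
python3 - <<'E'
from h import *
V=[]
for n,box in(('top',(240,130,70,45)),('scene',(215,220,75,55))):
    p=arm.read_camera(n);m=bluemask(p,box);vis=np.ones(m.shape,bool)
    if n=='scene': # box occludes: ignore non-blue reader region
        for r in arm.silhouettes(p,'v_rest')[:2]:
            vis&=~((r['mask'])&(m==0))
    V.append((p,m,vis)); print(n,m.sum(),fit([V[-1]],[.69,-.105,np.radians(-3)]))
print('both',fit(V,[.69,-.105,np.radians(-3)]))
E
```

```text
top 427 (array([ 0.66686321, -0.08727453, -5.72960726]), np.float64(0.2579234972677596))
scene 597 (array([ 0.66541392, -0.086755  , -5.6227177 ]), np.float64(0.1001675041876047))
both (array([ 0.66624708, -0.08742848, -5.6349902 ]), np.float64(0.3625532724004834))
```

The V fits agree in both views: the seat is at (0.666, -0.087) with yaw -5.6°. The red jar is at about (0.488, -0.189), which is 166 mm out and 119 mm to the side, as the text allows.

Plan:
1. Use the half-open fingers as a fork and push the jar to the V's middle line.
2. Push it along the axis towards the V.
3. Seat it with the closed fingers.

First I move above and behind the jar.

```bash
python3 -m inch '[{"offset":[0.356,-0.175,0.09],"delta_rot":[0,0,0]},{"offset":[0.356,-0.175,0.09],"delta_rot":[0,0,0]},{"offset":[0.356,-0.175,0.09],"delta_rot":[0,0,0]},{"offset":[0.356,-0.175,0.09],"delta_rot":[0,0,0]},{"offset":[0.356,-0.175,0.09],"delta_rot":[0,0,0]},{"offset":[0.356,-0.175,0.09],"delta_rot":[0,0,0]},{"offset":[0.356,-0.175,0.09],"delta_rot":[0,0,0]},{"offset":[0.356,-0.175,0.09],"delta_rot":[0,0,0]},{"offset":[0.356,-0.175,0.09],"delta_rot":[0,0,0]},{"offset":[0.356,-0.175,0.09],"delta_rot":[0,0,0]},{"offset":[0.356,-0.175,0.09],"delta_rot":[0,0,0]},{"offset":[0.356,-0.175,0.09],"delta_rot":[0,0,0]},{"offset":[0,0,0],"delta_rot":[0,0,-0.9]},{"offset":[0,0,0],"delta_rot":[0,0,-0.9]},{"offset":[0,0,0],"delta_rot":[0,0,-0.9]},{"offset":[0,0,0],"delta_rot":[0,0,-0.9]},{"offset":[0,0,0],"delta_rot":[0,0,-0.9]},{"offset":[0,0,0],"delta_rot":[0,0,0]}]' 0
python3 - <<'E'
from h import *
s=arm.get_state();print(s['qpos'],s['eef_pos'],s['eef_rot'])
p=arm.read_camera('wrist');save(p,'w1.png');c,st=redcap(p);print('wrist red',c,st,onz(p,c,.054))
t=arm.read_camera('top');ct,_=redcap(t);print(onz(t,ct,.054),'tri',tri(p,c,t,ct))
E
```

```text
t: 3.05
eef_pos: [0.4399, -0.2253, 0.1669]
eef_rot: [180.0, -0.0, 37.1]
ft_force: [-0.7, -0.0, 0.1]
gripper_width: 0.5
finger_force: 0.0
[-3.65832199e+01  1.46361534e+01 -1.72977258e+01  5.80620995e+01
  2.65107124e-03  1.06315527e+02] [ 0.43988287 -0.22534903  0.16690809] [ 1.79996885e+02 -3.67400844e-03  3.71012537e+01]
wrist red [253.72908282 111.06629951] [ 216   72   77   79 4721] [ 0.48934684 -0.1891456   0.054     ]
[ 0.48738411 -0.18777081  0.054     ] tri [ 0.48859283 -0.18973941  0.04219263]
```

View pics/w1.png

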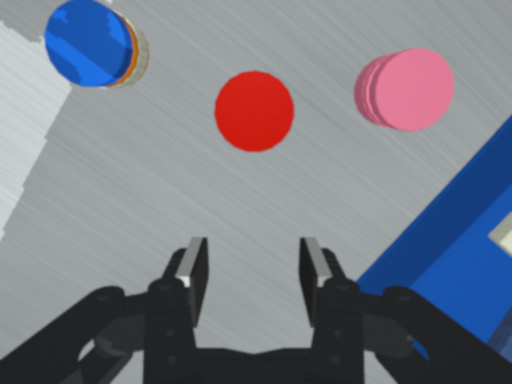

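The close view shows the red cap centred at (254,111), dead ahead between the fingers. Blue at (88,43) and pink at (413,90) are well clear. The jar is at (0.489, -0.189). I descend and push.

```bash
python3 -m inch '[{"offset":[0,0,0.3],"delta_rot":[0,0,0]},{"offset":[0,0,0.3],"delta_rot":[0,0,0]},{"offset":[0,0,0.3],"delta_rot":[0,0,0]},{"offset":[0,0,0.3],"delta_rot":[0,0,0]},{"offset":[0,0,0.3],"delta_rot":[0,0,0]},{"offset":[0,0,0.15],"delta_rot":[0,0,0]},{"offset":[0.15,0,0],"delta_rot":[0,0,0]},{"offset":[0.1,0,0],"delta_rot":[0,0,0]},{"offset":[0.1,0,0],"delta_rot":[0,0,0]},{"offset":[0.1,0,0],"delta_rot":[0,0,0]},{"offset":[0.1,0,0],"delta_rot":[0,0,0]},{"offset":[0.1,0,0],"delta_rot":[0,0,0]},{"offset":[0.1,0,0],"delta_rot":[0,0,0]},{"offset":[0.1,0,0],"delta_rot":[0,0,0]},{"offset":[0.1,0,0],"delta_rot":[0,0,0]},{"offset":[0.05,0,0],"delta_rot":[0,0,0]},{"offset":[0,0,0],"delta_rot":[0,0,0]}]'
python3 - <<'E'
from h import *
s=arm.get_state();e=s['eef_pos']
p=arm.read_camera('top');save(p,'t2.png');c,st=redcap(p);X=onz(p,c,.054);a=np.radians(37.1);d=X-e;print(c,st,X,'along',d[0]*np.cos(a)+d[1]*np.sin(a),'left',-d[0]*np.sin(a)+d[1]*np.cos(a))
p=arm.read_camera('wrist');c,st=redcap(p);print(c,st,onz(p,c,.054))
E
```

```text
t: 5.28
eef_pos: [0.5039, -0.1768, 0.0348]
eef_rot: [-180.0, -0.0, 37.2]
ft_force: [-0.4, -0.1, 0.4]
gripper_width: 0.498
finger_force: 0.0
[304.46276596 214.43617021] [298 205  16  24 188] [ 0.53194997 -0.14503848  0.054     ] along 0.04151098638657597 left 0.008371468226917277
[253.41389423 221.04778036] [  173   142   161   157 19778] [ 0.53056251 -0.15742673  0.054     ]
```

The fork holds the jar centred. I push on to the middle line.

```bash
python3 -m inch '[{"offset":[0.06,0,0],"delta_rot":[0,0,0]},{"offset":[0.12,0,0],"delta_rot":[0,0,0]},{"offset":[0.12,0,0],"delta_rot":[0,0,0]},{"offset":[0.12,0,0],"delta_rot":[0,0,0]},{"offset":[0.12,0,0],"delta_rot":[0,0,0]},{"offset":[0.12,0,0],"delta_rot":[0,0,0]},{"offset":[0.12,0,0],"delta_rot":[0,0,0]},{"offset":[0.12,0,0],"delta_rot":[0,0,0]},{"offset":[0.12,0,0],"delta_rot":[0,0,0]},{"offset":[0.12,0,0],"delta_rot":[0,0,0]},{"offset":[0.12,0,0],"delta_rot":[0,0,0]},{"offset":[0.06,0,0],"delta_rot":[0,0,0]},{"offset":[0,0,0],"delta_rot":[0,0,0]},{"offset":[-0.3,0,0],"delta_rot":[0,0,0]},{"offset":[-0.5,0,0],"delta_rot":[0,0,0]},{"offset":[0,0,-0.5],"delta_rot":[0,0,0]},{"offset":[0,0,-0.5],"delta_rot":[0,0,0]},{"offset":[0,0,-0.3],"delta_rot":[0,0,0]},{"offset":[0,0,0],"delta_rot":[0,0,0]}]'
python3 - <<'E'
from h import *
p=arm.read_camera('wrist');save(p,'w3.png');c,st=redcap(p);X=onz(p,c,.054);print(c,st,X)
v=np.array([.6662,-.0874]);a=np.radians(-5.63);d=X[:2]-v;print('Vframe',d[0]*np.cos(a)+d[1]*np.sin(a),-d[0]*np.sin(a)+d[1]*np.cos(a))
m=bluemask(p,(0,0,512,384));vis=np.ones(m.shape,bool);print(m.sum())
ov=p['img'].copy()
for h in vpoly(p,[*v,a]): cv2.polylines(ov,[np.int32(h)],True,(0,255,0))
save({'img':ov},'w3o.png')
E
```

```text
t: 7.75
eef_pos: [0.5374, -0.1525, 0.1405]
eef_rot: [179.8, -0.1, 37.1]
ft_force: [0.5, -0.3, -0.6]
gripper_width: 0.501
finger_force: 0.0
[251.27595748  55.53123635] [ 206    8   91   96 6867] [ 0.61264345 -0.09520873  0.054     ]
Vframe -0.05253213458952354 -0.013025178024898484
10606
```

View pics/w3o.png

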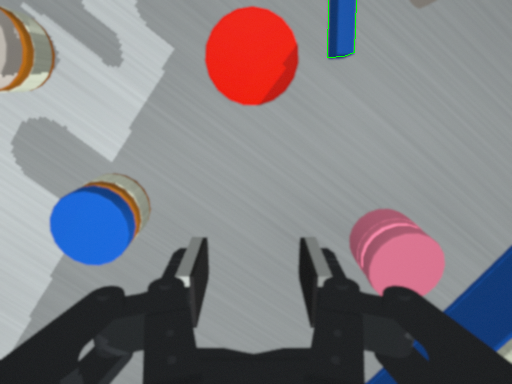

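The overlaid V outline matches the wall at (342,30). The red cap is at (252,55), which puts the jar 52 mm out and 13 mm off the axis. Blue and pink haven't been touched. I turn the fork to nearly the V's axis and push on.

```bash
python3 -m inch '[{"offset":[0,0,0],"delta_rot":[0,0,1]},{"offset":[0,0,0],"delta_rot":[0,0,1]},{"offset":[0,0,0],"delta_rot":[0,0,1]},{"offset":[0,0,0],"delta_rot":[0,0,1]},{"offset":[0,0,0],"delta_rot":[0,0,1]},{"offset":[0,0,0],"delta_rot":[0,0,1]},{"offset":[0,0,0],"delta_rot":[0,0,1]},{"offset":[0.146,-0.28,0],"delta_rot":[0,0,0]},{"offset":[0.146,-0.28,0],"delta_rot":[0,0,0]},{"offset":[0,0,0.3],"delta_rot":[0,0,0]},{"offset":[0,0,0.3],"delta_rot":[0,0,0]},{"offset":[0,0,0.3],"delta_rot":[0,0,0]},{"offset":[0,0,0.3],"delta_rot":[0,0,0]},{"offset":[0,0,0.12],"delta_rot":[0,0,0]},{"offset":[0,0,0],"delta_rot":[0,0,0]}]'
python3 - <<'E'
from h import *
s=arm.get_state();print(s['qpos'].round(1) if hasattr(s['qpos'],'round') else s['qpos'])
p=arm.read_camera('wrist');c,st=redcap(p);X=onz(p,c,.054);d=X-np.array(s['eef_pos']);a=np.radians(s['eef_rot'][2]);print(c,st,X,d[0]*np.cos(a)+d[1]*np.sin(a),-d[0]*np.sin(a)+d[1]*np.cos(a))
E
```

```text
t: 9.68
eef_pos: [0.5522, -0.1039, 0.0326]
eef_rot: [-180.0, 0.1, 9.1]
ft_force: [-0.2, 0.3, 0.3]
gripper_width: 0.504
finger_force: 0.0
[-19.   27.7 -20.   42.4   0.  151.9]
[255.9388125  131.10117805] [  166    42   181   180 25381] [ 0.61436666 -0.09532625  0.054     ] 0.06273246769266198 -0.0014358821692669107
```

```bash
python3 -m inch '[{"offset":[0.15,0,0],"delta_rot":[0,0,0]},{"offset":[0.15,0,0],"delta_rot":[0,0,0]},{"offset":[0.1,0,0],"delta_rot":[0,0,0]},{"offset":[0.1,0,0],"delta_rot":[0,0,0]},{"offset":[0.1,0,0],"delta_rot":[0,0,0]},{"offset":[0.1,0,0],"delta_rot":[0,0,0]},{"offset":[0.1,0,0],"delta_rot":[0,0,0]},{"offset":[0.08,0,0],"delta_rot":[0,0,0]},{"offset":[0.04,0,0],"delta_rot":[0,0,0]},{"offset":[0,0,0],"delta_rot":[0,0,0]}]'
python3 - <<'E'
from h import *
s=arm.get_state();print(s['qpos'],s['eef_pos'])
p=arm.read_camera('wrist');c,st=redcap(p);X=onz(p,c,.054);print(c,st,X)
v=np.array([.6662,-.0874]);a=np.radians(-5.63);d=X[:2]-v;print('Vframe',d[0]*np.cos(a)+d[1]*np.sin(a),-d[0]*np.sin(a)+d[1]*np.cos(a))
E
```

```text
t: 10.98
eef_pos: [0.6257, -0.0923, 0.0332]
eef_rot: [-180.0, -0.0, 9.1]
ft_force: [-0.6, 0.4, -0.3]
gripper_width: 0.495
finger_force: 0.0
[-1.57692623e+01  3.32310481e+01 -8.82561301e+00  4.79340319e+01
  9.99852397e-03  1.55098294e+02] [ 0.62566963 -0.09226084  0.03320056]
[253.21621089 223.42182804] [  171   144   165   159 20295] [ 0.65863145 -0.08761569  0.054     ]
Vframe -0.007510884199655803 -0.0009571528565222392
```

The jar is 7.5 mm short of the seat and 1 mm off the axis. I back off, shut the fingers, align with the axis, and push flat into the V.

```bash
python3 -m inch '[{"offset":[-0.2,0,0],"delta_rot":[0,0,0]},{"offset":[-0.3,0,0],"delta_rot":[0,0,0]},{"offset":[0,0,0],"delta_rot":[0,0,0]}]'
python3 -m inch '[{"offset":[0,0,0],"delta_rot":[0,0,0.92]},{"offset":[0,0,0],"delta_rot":[0,0,0.92]},{"offset":[0,0,0],"delta_rot":[0,0,0.92]},{"offset":[0,0,0],"delta_rot":[0,0,0.92]},{"offset":[0,-0.12,0],"delta_rot":[0,0,0]},{"offset":[0,-0.12,0],"delta_rot":[0,0,0]},{"offset":[0,0,0],"delta_rot":[0,0,0]},{"offset":[0,0,0],"delta_rot":[0,0,0]}]' 1
python3 - <<'E'
from h import *
s=arm.get_state();print(s['qpos'][5])
v=np.array([.6662,-.0874]);a=np.radians(-5.63)
p=arm.read_camera('wrist');c,st=redcap(p);X=onz(p,c,.054)
for Y in(X,s['eef_pos']):
    d=Y[:2]-v;print('Vframe',d[0]*np.cos(a)+d[1]*np.sin(a),-d[0]*np.sin(a)+d[1]*np.cos(a))
E
```

```text
t: 11.4
eef_pos: [0.5847, -0.0987, 0.0334]
eef_rot: [-180.0, 0.0, 9.1]
ft_force: [-0.7, -0.8, 0.1]
gripper_width: 0.502
finger_force: 0.0
t: 12.4
eef_pos: [0.5879, -0.0794, 0.0333]
eef_rot: [180.0, -0.0, -5.6]
ft_force: [-0.2, -0.4, -0.6]
gripper_width: -0.0
finger_force: 0.0
169.99382151128103
Vframe -0.00907213473011467 -0.0018839683186613757
Vframe -0.07871173761140239 0.0002585438236899435
```

```bash
python3 -m inch '[{"offset":[0.15,0,0],"delta_rot":[0,0,0]},{"offset":[0.12,0,0],"delta_rot":[0,0,0]},{"offset":[0.05,0,0],"delta_rot":[0,0,0]},{"offset":[0.03,0,0],"delta_rot":[0,0,0]},{"offset":[0.03,0,0],"delta_rot":[0,0,0]},{"offset":[0.03,0,0],"delta_rot":[0,0,0]},{"offset":[0.03,0,0],"delta_rot":[0,0,0]},{"offset":[0.02,0,0],"delta_rot":[0,0,0]},{"offset":[0,0,0],"delta_rot":[0,0,0]}]'
cat >> h.py <<'E'
def chk():
    s=arm.get_state();v=np.array([.6662,-.0874]);a=np.radians(-5.63);p=arm.read_camera('wrist');c,st=redcap(p);X=onz(p,c,.054)
    for Y in(X,s['eef_pos']):
        d=Y[:2]-v;print('Vframe',d[0]*np.cos(a)+d[1]*np.sin(a),-d[0]*np.sin(a)+d[1]*np.cos(a))
    return p
E
python3 -c "from h import *;chk()"
```

```text
t: 13.58
eef_pos: [0.6246, -0.0831, 0.0333]
eef_rot: [-180.0, -0.0, -5.6]
ft_force: [-0.1, 0.4, -0.7]
gripper_width: 0.003
finger_force: 0.0
Vframe 0.0019153116637980303 -0.0008103141670910332
Vframe -0.04186193560222652 0.00014854032277709147
```

```bash
python3 -m inch '[{"offset":[0.015,0,0],"delta_rot":[0,0,0]},{"offset":[0.01,0,0],"delta_rot":[0,0,0]},{"offset":[0,0,0],"delta_rot":[0,0,0]}]'; python3 -c "from h import *;chk()"
```

```text
t: 14.0
eef_pos: [0.6261, -0.0834, 0.0332]
eef_rot: [180.0, 0.0, -5.6]
ft_force: [-4.5, -1.1, 2.4]
gripper_width: 0.001
finger_force: 0.0
Vframe 0.0030360175510593147 -0.0008464075340606995
Vframe -0.04029592295109046 5.5613167716122604e-05
```

```bash
python3 -m inch '[{"offset":[0.01,0,0],"delta_rot":[0,0,0]},{"offset":[0.01,0,0],"delta_rot":[0,0,0]},{"offset":[0,0,0],"delta_rot":[0,0,0]}]'; python3 - <<'E'
from h import *
chk()
V=[]
t=arm.read_camera('scene');im=t['img'][170:300,190:360];cv2.imwrite('pics/s5.png',cv2.cvtColor(cv2.resize(im,None,fx=4,fy=4,interpolation=cv2.INTER_CUBIC),cv2.COLOR_RGB2BGR))
E
```

```text
t: 14.42
eef_pos: [0.6265, -0.0833, 0.0329]
eef_rot: [-180.0, 0.2, -5.6]
ft_force: [-11.8, -0.8, 4.4]
gripper_width: -0.001
finger_force: 0.0
Vframe 0.003271962180893273 -0.0008579879024451841
Vframe -0.03993417913475089 0.00020022375415925135
```

View pics/s5.png

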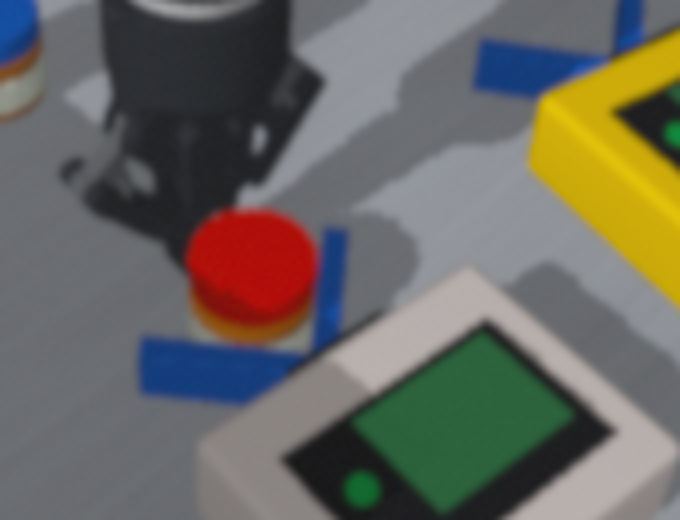

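The picture shows the jar upright in the V, touching both blue walls, with the reaction force along the axis. I withdraw and check.

```bash
python3 -m inch '[{"offset":[-0.05,0,0],"delta_rot":[0,0,0]},{"offset":[-0.2,0,0],"delta_rot":[0,0,0]},{"offset":[-0.3,0,0],"delta_rot":[0,0,0]},{"offset":[-0.3,0,-0.3],"delta_rot":[0,0,0]},{"offset":[0,0,-0.5],"delta_rot":[0,0,0]},{"offset":[0,0,-0.5],"delta_rot":[0,0,0]},{"offset":[0,0,-0.4],"delta_rot":[0,0,0]},{"offset":[0,0,0],"delta_rot":[0,0,0]}]'; python3 - <<'E'
from h import *
p=chk();c,_=redcap(p)
m=bluemask(p,(150,0,250,200));vis=np.ones(m.shape,bool)
v=np.array([.6662,-.0874]);a=np.radians(-5.63);X=onz(p,c,.054)
print('V refit (jar hides part)',fit([(p,m,vis)],[*v,a]),'jar',X)
ov=p['img'].copy()
for h in vpoly(p,[*v,a]): cv2.polylines(ov,[np.int32(h)],True,(0,255,0))
# base circle of jar at z=0 and top
for z in(0,.028,.054):
    cc=[proj(p,[X[0]+.028*np.cos(t),X[1]+.028*np.sin(t),z]) for t in np.linspace(0,6.28,40)]
    cv2.polylines(ov,[np.int32(cc)],True,(255,255,255))
im=np.hstack([p['img'],ov])[0:260]; save({'img':cv2.resize(im,(800,203))},'w6.png')
save({'img':cv2.resize(ov[0:200,120:390],None,fx=2.9,fy=2.9)},'w6b.png')
for q in('blue_jar_centre','white_jar_centre'):
    t=arm.read_camera('top');print(q,[np.round(r['centre'],3) for r in arm.look_for(t,q)][:2])
E
```

```text
t: 15.52
eef_pos: [0.5618, -0.0771, 0.1717]
eef_rot: [180.0, -0.3, -5.6]
ft_force: [0.1, -0.7, -0.6]
gripper_width: 0.005
finger_force: 0.0
Vframe 0.00040982067414485136 -0.0007466693690804223
Vframe -0.10485927105929481 -2.334296317441434e-05
V refit (jar hides part) (array([ 0.66731781, -0.08809908, -6.21970692]), np.float64(0.6858305895457598)) jar [ 0.66653459 -0.08818327  0.054     ]
blue_jar_centre []
white_jar_centre []
```

View pics/w6b.png

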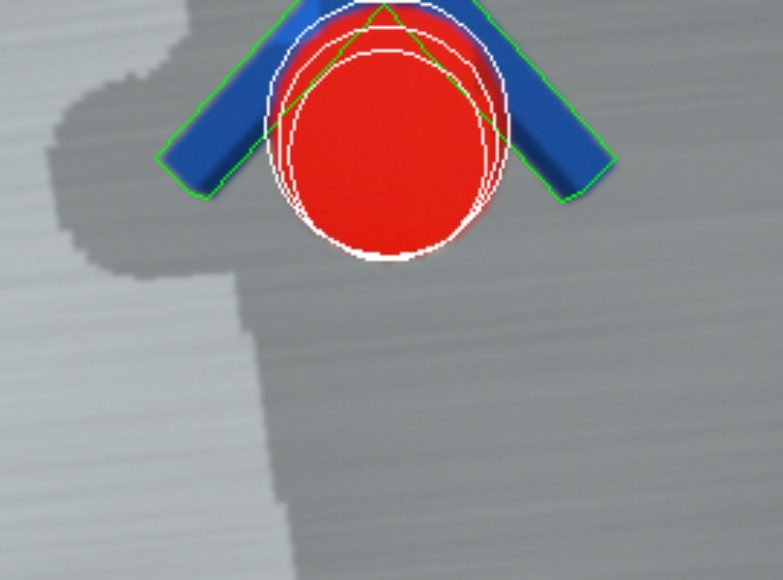

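The jar sits in the V centred to within 1 mm, walls on both sides, and the gripper is clear. Handing in.

```bash
python3 -c "
from h import *
p=arm.read_camera('scene')
for q in('blue_jar_centre','white_jar_centre'): print(q,[(round(r['score'],2),np.round(r['centre'],3)) for r in arm.look_for(p,q)][:2])
print(arm.close_job())"
```

```text
blue_jar_centre [(0.93, array([ 0.471, -0.083,  0.047]))]
white_jar_centre [(0.68, array([0.529, 0.039, 0.048]))]
the job is handed in; nothing more can be done
None
```

The red-capped jar stands upright in the white reader's V, measured within 1 mm of the seat point. It was pushed there without lifting, the gripper is clear of it, the blue and white jars read within about 4 mm of their starting spots (detector accuracy), and the job was handed in at about 16 s.

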